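# Dispense the packed syringes through the slide gate

### The job

Slide the catch tray lengthwise under the syringe dispenser until its far end meets the end wall. Then draw the dispenser's slide gate right out to its end stop so that both packed syringes drop into the tray, and push the gate fully shut again, leaving the tray in place under the outlet. Do not touch the syringe packs with the gripper and do not disturb the bottle and cups standing around.

Things in the scene. Friction and masses are not known exactly. Their poses are not given: they have to be found in the camera images.
- dispenser: White gravity dispenser fixed to the desk, 144 mm deep (x), 208 mm long (y), 107 mm high. Origin on the desk below the middle of its outlet; x points to its back, z up. Its deck (underside 46 mm up) stands on four corner posts, 120 mm clear between front and back ones. The -y end is open for the tray; at the +y end a wall 46 mm high, inner face at y = +108 mm, stops the tray.
- outlet (a point): Middle of the outlet in the deck, 46 mm above the desk; axes as the dispenser's. Above it stands an open-topped throat, 56 mm (x) by 164 mm (y) inside, rim 107 mm above the desk, outer face at x = -32 mm in front and y = -86 mm at the tray's entrance; the packs lie in it on the gate.
- gate (a joint): Travel of the steel slide gate under the throat, m: 0 fully shut, 0.072 against its end stop. It slides straight out along the dispenser's -x, with friction of about 2.5 N plus damping of 12 N per m/s, and stays where it is left. It may start up to 8 mm out.
- gate_grip (a point): Middle of the gate's grey handle bar, 125 mm above the desk; moves with the gate, 78 mm in front (-x) of the dispenser's origin when shut. Bar 80 mm long along the dispenser's y, 14 mm thick along x, 18 mm high, on two uprights 72 mm apart; take it from above, one finger in front, one behind. 39 mm are free between bar and throat when shut. Axes as the dispenser's.
- tray: Loose open white tray, 96 mm (x) by 210 mm (y) by 34 mm high, walls and floor 4 mm thick, about 0.35 kg. Origin at the centre of its underside. Its handle is at its -y end, its +y end goes into the dispenser; in place its axes are parallel to the dispenser's and, against the end wall, its origin lies 3 mm toward +y from the dispenser's.
- tray_grip (a point): Middle of the tray's raised grey handle bar, 125 mm above the tray's underside, 130 mm from its origin along -y. Bar 80 mm long along the tray's x, 14 mm thick along y, 18 mm high, on two struts 72 mm apart; take it from above, one finger on either side along y. It stays outside the dispenser. Axes as the tray's.
- syringe_0: Packed syringe in a white blister, 36 x 155 x 27 mm, lying along the dispenser's y on the gate in the throat, the lower of two. Origin at the centre of its underside, y along its length.
- syringe_1: Packed syringe in a white blister, 36 x 155 x 26 mm, lying on top of the other one in the throat. Origin at the centre of its underside, y along its length.
- reagent_0: Bystander: amber bottle with white cap, 36 mm across, 81 mm high, standing at the back of the work. Origin at the centre of its underside.
- sample_cup_1: Bystander: white sample cup with blue cap, 62 mm across, 69 mm high, on the right side. Origin at the centre of its underside.
- sample_cup_0: Bystander: white sample cup with orange cap, 62 mm across, 69 mm high, on the left side. Origin at the centre of its underside.

How it is judged:
By the outcome, as a careful person would: the job done as asked, in the order asked, and still so for the second after the job is handed in, with the robot touching nothing.
It also fails if it takes over 56 s, if anything falls off the work surface, if the arm or the gripper's body presses on something with over 40 N, if the wrist force passes 120 N, or if a joint passes its speed limit or range.

### The arm

A 7-joint arm with a two-finger parallel gripper is mounted at the origin on a cart in front of the work surface, level with it; the furniture and walls round the work are solid. World frame = base frame: x ahead of the robot, y to its left, z up, the work surface at z = 0. Lengths are in m, angles in rad, forces in N, time in s.
With the tool pointing down it reaches from about 0.4 to 0.875 m from the base axis. Payload 19.3 kg.
Tool frame: the origin (TCP) lies at the centre of the arm's flange, where the gripper is bolted on; the fingertips stand 173 mm ahead of it and the grasp point (between the pads) lies 155 mm ahead of it; z points along the fingers, y is the line along which they close (so a half turn about z gives the same grasp; the last joint's range is limited). The gripper opens to 85 mm and grips with 20 to 120 N. Pads are 22 mm wide; open, the fingers measure 114 mm over their backs; the gripper's body (76 mm by 85 mm) begins 54 mm behind the grasp point. The pads swing forward as they close: fully open they stand 13 mm farther back than shut.
Start: joints at [-1.28, 0.521, -0.036, 1.599, 0.021, 1.021, -0.113], TCP at [0.221, 0.585, 0.405] pointing down, gripper open.
Joint ranges: [-2.91, 2.91], [-0.3, 2.13], [-1.5, 1.42], [0.17, 2.43], [-1.26, 4.41], [0.16, 1.93], [-2.52, 2.52]. Speed limits (rad/s): [1.89, 1.89, 2.39, 2.39, 3.01, 3.01, 3.01].

### API

Orientations are given as a unit quaternion [x, y, z, w].
In Python, from bench import arm, get_image, sign_off gives the robot as it stands.
- The arm moves only by the tool move_arm, never from a script. Its argument "plan" is a list of rows, each an object of numbers: "dx", "dy", "dz": the shift along the tool's x, y, z in m; "turn": the turn about the tool's z in rad. A call has 1 to 10 rows; each row is the pose to reach, as a shift and turn from the pose commanded when the call began, along the tool's axes at that moment; what a row does not reach only later rows make up. A row lasts 1/10 s, in which the tool goes at most 50 mm and 8.59 degrees, less where a joint would pass 70% of its speed; a pose out of reach is approached as far as the arm can. A call with a gripper value outside its range is refused whole. "jaw" is the opening, from 0 (shut) to 1 (fully open), set as the call begins (left out, the last holds). The fingers move at their own pace and stop on an object; "grip_force" is the grip in N (left out, the last holds). Time passes only in rows, so rows that repeat a pose let the fingers close. It gives the time, the measured TCP pose, the force, the opening and the grip force at its end, in the units of the state.
- arm.get_state(): the state, without advancing time (a new reading comes with each control period).
- get_image(name): name is "scene" or "top" or "wrist"; returns a dict with "frame" (480x640x3 uint8, red, green, blue), "camera_matrix" (3x3 intrinsics, pixels), "eye" and "orientation" of the camera in the world. Camera axes: x right, y up, looking along -z (the intrinsics and any distortion apply to the point x, -y, -z); pixel columns grow to the right and rows downward; lengths in m; the calibration is good to about 2 mm. A picture is of the moment at which its call begins. There is no depth.
- sign_off(): hands the job in; it is judged then, once.
The state is a dict: "time": time; "q": joint angles; "joint_velocities": joint speeds; "tau": joint torques, N m; "ee_pos": TCP position; "tool_rot": TCP orientation; "ft_force": force on the tool from outside, world axes, zero at the start; "wrist_torque": the same for the moment, N m; "opening": finger opening in m; "finger_force": force on a finger pad.
Only numpy, scipy, OpenCV 4.12 (cv2) and the standard library are available. Lean on these libraries where they do the work, as an engineer would, in place of code of your own. Each camera call takes 0.05 s, during which the arm holds its last target. There are 200 camera calls.

## Working session

There is one attempt and no reset: what is moved stays moved. The work goes in short steps, Python scripts to look and compute and a tool call to move; the robot and the scene stay as the last step left them, time stands still between calls to the robot, and variables do not carry over. Pictures are saved under pics/ and viewed, at most 10 in all, crops included, and the job is handed in when it is done.

Besides the shell and the picture viewer there is one more tool, called after "Request:" as a command line: name --argument value ..., lists and objects as JSON in quotes. move_arm: Moves the arm, as the interface text tells. Its arguments: {"type":"object","properties":{"plan":{"type":"array","items":{"type":"object","properties":{"dx":{"type":"number"},"dy":{"type":"number"},"dz":{"type":"number"},"turn":{"type":"number"}}}},"jaw":{"type":"number"},"grip_force":{"type":"number"}},"required":["plan"]}

```bash
mkdir -p pics; cat > h.py <<'E'
import numpy as np, cv2, json
from bench import arm,get_image,sign_off
from scipy.spatial.transform import Rotation as R
def snap(n,f):
    d=get_image(n); cv2.imwrite(f'pics/{f}.png',d['frame'][:,:,::-1])
    c={k:np.array(d[k]).tolist() for k in('camera_matrix','eye','orientation')}
    c['extra']=[k for k in d if k not in c and k!='frame']
    for k in d:
        if 'dist' in k: c['dist']=np.array(d[k]).tolist()
    json.dump(c,open(f'pics/{f}.json','w')); return c
def load(f): return json.load(open(f'pics/{f}.json'))
def ray(c,u,v):
    p=cv2.undistortPoints(np.array([[[u,v]]],float),np.array(c['camera_matrix']),np.array(c.get('dist',[0,0,0,0.]),float))[0,0]
    return R.from_quat(c['orientation']).apply([p[0],-p[1],-1])
def atz(f,u,v,z):
    c=load(f); d=ray(c,u,v); e=np.array(c['eye']); return e+d*(z-e[2])/d[2]
def proj(f,P):
    c=load(f); q=R.from_quat(c['orientation']).inv().apply(np.atleast_2d(P)-np.array(c['eye']))
    q=q*[1,-1,-1]
    return cv2.projectPoints(q,np.zeros(3),np.zeros(3),np.array(c['camera_matrix']),np.array(c.get('dist',[0,0,0,0.]),float))[0][:,0]
E
python3 -c "
from h import *
print(snap('scene','s0'));print(snap('top','t0'));s=arm.get_state();print({k:np.round(v,4).tolist() for k,v in s.items()})"
```

```text
{'camera_matrix': [[500.04322550238214, 0.0, 307.54449268397593], [0.0, 500.04322550238214, 234.1826238674322], [0.0, 0.0, 1.0]], 'eye': [-0.2228558090190532, -0.7420764252940559, 0.795028759215209], 'orientation': [0.4444114709330385, -0.19245569864493295, -0.34929740185382346, 0.8021537094724379], 'extra': []}
{'camera_matrix': [[473.10678978263684, 0.0, 320.02525003269034], [0.0, 473.10678978263684, 238.8125058919687], [0.0, 0.0, 1.0]], 'eye': [0.3367871623855459, 0.04002109681932538, 1.3601860285299228], 'orientation': [0.08110209995189466, -0.07468875382708352, -0.6878068272061562, 0.7174718167870785], 'extra': []}
{'time': 0.1, 'q': [-1.2802, 0.5219, -0.0363, 1.5999, 0.0212, 1.0211, -0.1128], 'joint_velocities': [0.0006, -0.0022, 0.0007, -0.0017, -0.0, 0.0004, -0.0003], 'tau': [0.003, -92.8487, 1.9841, -37.0538, 0.0182, 0.0056, -0.0], 'ee_pos': [0.2206, 0.5846, 0.4042], 'tool_rot': [0.1794, 0.9838, -0.0005, -0.0001], 'ft_force': [0.6659, -0.0969, 0.3274], 'wrist_torque': [-0.092, -0.011, 0.0166], 'finger_force': 0.0, 'opening': 0.0858}
```

View pics/t0.png

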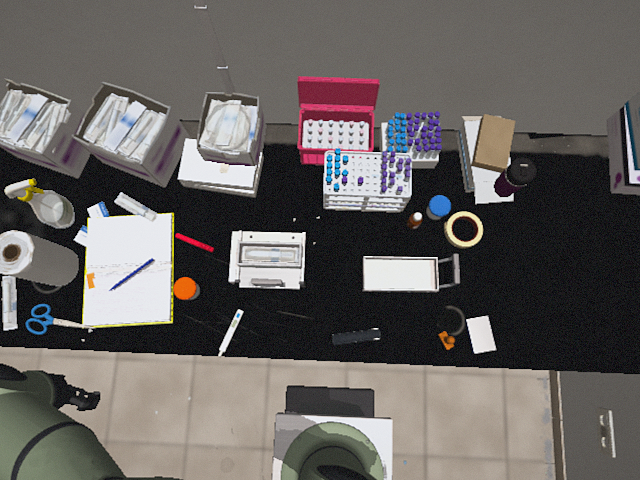

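View pics/s0.png

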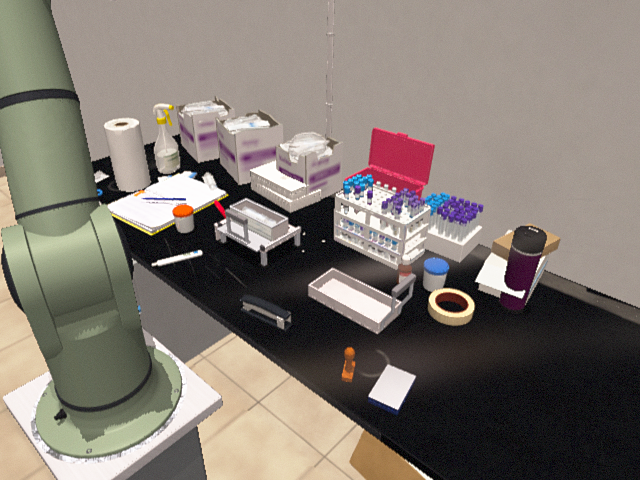

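The top view shows the dispenser around (268,260) with its gate bar at (266,282). The tray is at (400,274) with its handle at (455,271), and its far end points at the dispenser's open end. I'll zoom in for the corners.

```bash
python3 -c "
import cv2
a=cv2.imread('pics/t0.png')[222:302,222:318];b=cv2.imread('pics/t0.png')[242:302,354:469]
a=cv2.resize(a,None,fx=6,fy=6,interpolation=2)[:, :];b=cv2.resize(b,None,fx=6,fy=6,interpolation=2)
cv2.imwrite('pics/ca.png',a);cv2.imwrite('pics/cb.png',b)"
```

```text
(no output)
```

View pics/ca.png

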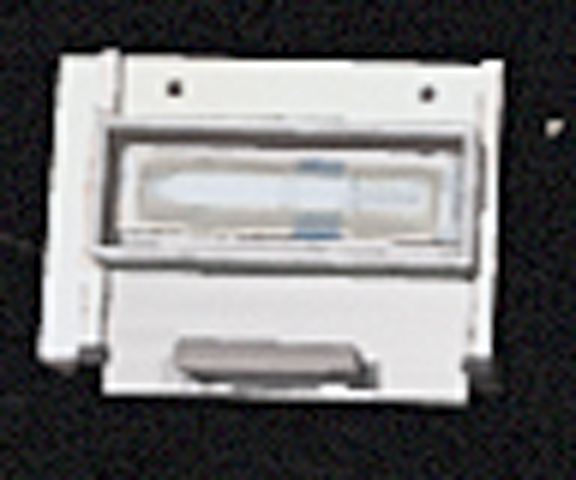

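View pics/cb.png

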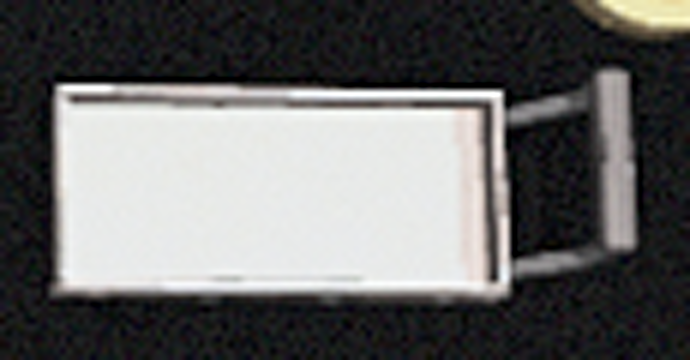

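```bash
cat > fit.py <<'E'
from h import *
from scipy.optimize import least_squares
def fit(f,loc,pix,x0=(0.5,0,0)):
    loc=np.array(loc,float);pix=np.array(pix,float)
    def w(p): c,s=np.cos(p[2]),np.sin(p[2]); return np.c_[p[0]+c*loc[:,0]-s*loc[:,1],p[1]+s*loc[:,0]+c*loc[:,1],loc[:,2]]
    r=least_squares(lambda p:(proj(f,w(p))-pix).ravel(),x0,loss='soft_l1')
    return r.x,(proj(f,w(r.x))-pix).round(1).tolist()
E
cat > a.py <<'E'
from fit import *
cv=lambda P,ox,oy:[[ox+(a+.5)/6-.5,oy+(b+.5)/6-.5] for a,b in P]
A=lambda P:cv(P,222,222); B=lambda P:cv(P,354,242)
print('tray',fit('t0',[[.048,.105,.034],[.048,-.105,.034],[-.048,-.105,.034],[-.048,.105,.034]],B([(55,85),(503,90),(508,295),(55,290)])))
print('tray handle',fit('t0',[[.04,-.123,.134],[.04,-.137,.134],[-.04,-.137,.134],[-.04,-.123,.134]],B([(597,68),(630,68),(635,248),(605,250)])))
print('throat',fit('t0',[[.032,.086,.107],[.032,-.086,.107],[-.032,-.086,.107],[-.032,.086,.107]],A([(103,118),(475,128),(477,272),(95,262)])))
print('gate(from shut)',fit('t0',[[-.071,.04,.134],[-.071,-.04,.134],[-.085,-.04,.134],[-.085,.04,.134]],A([(178,340),(355,345),(360,378),(180,372)])))
E
python3 a.py
```

```text
tray (array([ 0.54430279, -0.17212162,  0.0285026 ]), [[0.2, 0.2], [-0.6, 0.3], [-0.1, -0.1], [0.4, -0.3]])
tray handle (array([ 0.5464637 , -0.1726806 ,  0.01673788]), [[0.1, -0.1], [-0.1, 0.0], [0.2, 0.3], [-0.2, -0.2]])
throat (array([0.57007578, 0.19172103, 0.01803017]), [[-0.3, 0.4], [1.1, 0.2], [-0.1, -0.4], [-0.4, -0.3]])
gate(from shut) (array([0.57032386, 0.19320455, 0.01462117]), [[-0.1, 0.0], [1.0, 0.0], [-0.0, -0.1], [-0.7, 0.0]])
```

```bash
cat >> h.py <<'E'
def go(*ts):
    "targets (x,y,z,angle of tool y in deg) -> rows"
    s=arm.get_state(); r=R.from_quat(s['tool_rot']); M=r.as_matrix(); p=np.array(s['ee_pos'])
    a0=np.degrees(np.arctan2(M[1,1],M[0,1])); print('t',s['time'],'p',p.round(4),'ang',a0.round(2),'z',M[:,2].round(3),'q7',round(s['q'][6],2))
    for t in ts:
        d=M.T@(np.array(t[:3])-p); da=(t[3]-a0+180)%360-180
        print(t,'->',d.round(4),'turn',round(-np.radians(da),4))
E
python3 -c "
from h import *
go((.5,.2,.404,91),(.548,-.302,.404,91.1))"
```

```text
t 0.1 p [0.2206 0.5846 0.4042] ang 69.33 z [-0.    -0.001 -1.   ] q7 -0.11
(0.5, 0.2, 0.404, 91) -> [-0.3972 -0.2612  0.0005] turn -0.3783
(0.548, -0.302, 0.404, 91.1) -> [-0.6193 -0.714   0.001 ] turn -0.38
```

Request:
move_arm --plan '[{"dx":-0.397,"dy":-0.261,"dz":0,"turn":-0.2},{"dx":-0.397,"dy":-0.261,"dz":0,"turn":-0.38},{"dx":-0.397,"dy":-0.261,"dz":0,"turn":-0.38},{"dx":-0.397,"dy":-0.261,"dz":0,"turn":-0.38},{"dx":-0.397,"dy":-0.261,"dz":0,"turn":-0.38},{"dx":-0.397,"dy":-0.261,"dz":0,"turn":-0.38},{"dx":-0.397,"dy":-0.261,"dz":0,"turn":-0.38},{"dx":-0.397,"dy":-0.261,"dz":0,"turn":-0.38},{"dx":-0.397,"dy":-0.261,"dz":0,"turn":-0.38},{"dx":-0.397,"dy":-0.261,"dz":0,"turn":-0.38}]' --jaw 1

```text
time: 1.1
ee_pos: [0.5018, 0.1964, 0.4046]
tool_rot: [-0.008, 1.0, -0.001, 0.0]
ft_force: [1.2, 0.3, 0.3]
opening: 0.0858
finger_force: 0.0
```

```bash
python3 -c "
from h import *
go((.548,-.302,.404,91.1))"
```

```text
t 1.1 p [0.5018 0.1964 0.4046] ang 90.87 z [ 0.    -0.001 -1.   ] q7 1.1
(0.548, -0.302, 0.404, 91.1) -> [-0.0387 -0.4991  0.0012] turn -0.0041
```

Request:
move_arm --plan '[{"dx":-0.039,"dy":-0.499},{"dx":-0.039,"dy":-0.499},{"dx":-0.039,"dy":-0.499},{"dx":-0.039,"dy":-0.499},{"dx":-0.039,"dy":-0.499},{"dx":-0.039,"dy":-0.499},{"dx":-0.039,"dy":-0.499},{"dx":-0.039,"dy":-0.499},{"dx":-0.039,"dy":-0.499},{"dx":-0.039,"dy":-0.499}]'

```text
validation failed for argument at $.pl...
```

Request:
move_arm --plan '[{},{},{}]'

```text
validation failed for argument at $.pl...
```

```bash
python3 -c "
from h import *
snap('wrist','w1');c=load('w1');print(c)
go((.548,-.302,.28,91.1))
y=.02
for o in ([.04,-.13,.134],[-.04,-.13,.134],[-.048,-.105,.034],[.048,-.105,.034]):
  print(proj('w1',[.545+o[0]-y*o[1],-.172+o[1]+y*o[0],o[2]]))
"
```

```text
{'camera_matrix': [[385.8994759793593, 0.0, 317.9111826818779], [0.0, 385.8994759793593, 234.63143760408758], [0.0, 0.0, 1.0]], 'eye': [0.4221465358129817, 0.19479250635682707, 0.37436040475007804], 'orientation': [-0.10997899269660368, -0.11094129017163505, 0.7037409115722926, 0.6930695352415169], 'extra': []}
t 1.15 p [0.5031 0.1944 0.4045] ang 90.72 z [ 0.001 -0.002 -1.   ] q7 1.1
(0.548, -0.302, 0.28, 91.1) -> [-0.0385 -0.4966  0.1257] turn -0.0066
[[-374.02374661  340.04525672]]
[[-442.10727714  234.30835022]]
[[-210.60028759  191.33570734]]
[[-168.40073229  288.64599086]]
```

View pics/w1.png

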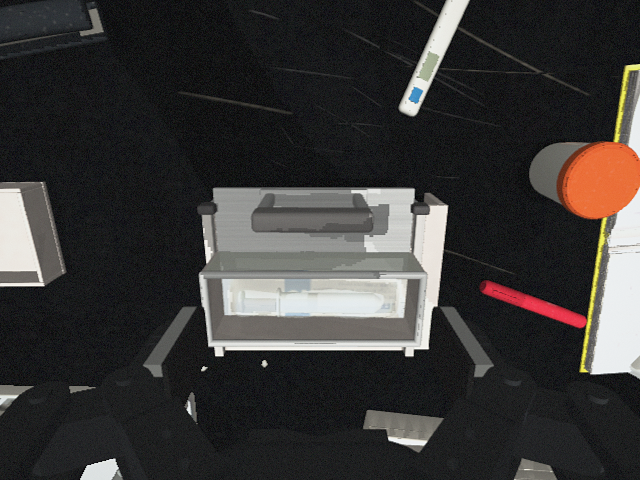

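The wrist picture shows the dispenser: throat rim corners (200,275), (427,275), (423,348), (208,348), and the gate bar around (312,220). The moves were refused because rows need every field.

Request:
move_arm --plan '[{"dx":-0.039,"dy":-0.497,"dz":0,"turn":-0.006},{"dx":-0.039,"dy":-0.497,"dz":0,"turn":-0.006},{"dx":-0.039,"dy":-0.497,"dz":0,"turn":-0.006},{"dx":-0.039,"dy":-0.497,"dz":0,"turn":-0.006},{"dx":-0.039,"dy":-0.497,"dz":0,"turn":-0.006},{"dx":-0.039,"dy":-0.497,"dz":0,"turn":-0.006},{"dx":-0.039,"dy":-0.497,"dz":0,"turn":-0.006},{"dx":-0.039,"dy":-0.497,"dz":0,"turn":-0.006},{"dx":-0.039,"dy":-0.497,"dz":0,"turn":-0.006},{"dx":-0.039,"dy":-0.497,"dz":0,"turn":-0.006}]'

```text
time: 2.15
ee_pos: [0.5483, -0.2976, 0.4045]
tool_rot: [-0.013, 1.0, 0.0, -0.0]
ft_force: [1.6, 0.0, 1.1]
opening: 0.0856
finger_force: 0.0
```

Request:
move_arm --plan '[{"dx":0,"dy":0,"dz":0,"turn":0},{"dx":0,"dy":0,"dz":0,"turn":0},{"dx":0,"dy":0,"dz":0,"turn":0}]'

```text
time: 2.45
ee_pos: [0.5487, -0.2946, 0.4044]
tool_rot: [-0.013, 1.0, 0.0, -0.0]
ft_force: [0.2, 0.3, 0.1]
opening: 0.0855
finger_force: 0.0
```

```bash
python3 -c "
from fit import *
print(fit('w1',[[-.032,-.086,.107],[-.032,.086,.107],[.032,.086,.107],[.032,-.086,.107]],[(200,276),(427,275),(423,348),(208,348)],(.57,.19,0)))
snap('wrist','w2')
go((.548,-.302,.28,91.1))
y=.02
for o in ([.04,-.13,.134],[-.04,-.13,.134],[-.048,-.105,.034],[.048,-.105,.034]):
  print(proj('w2',[.545+o[0]-y*o[1],-.172+o[1]+y*o[0],o[2]]))
"
```

```text
(array([0.57315457, 0.19402599, 0.0204578 ]), [[0.1, -0.2], [1.1, -0.2], [-1.5, -0.1], [-0.0, 0.7]])
t 2.5 p [ 0.5488 -0.2944  0.4046] ang 91.54 z [-0.     0.001 -1.   ] q7 2.06
(0.548, -0.302, 0.28, 91.1) -> [ 0.001  -0.0077  0.1246] turn 0.0077
[[306.99269754 290.95025827]]
[[306.68954006 174.51974286]]
[[338.70840692 146.93182251]]
[[336.36413648 251.27147237]]
```

View pics/w2.png

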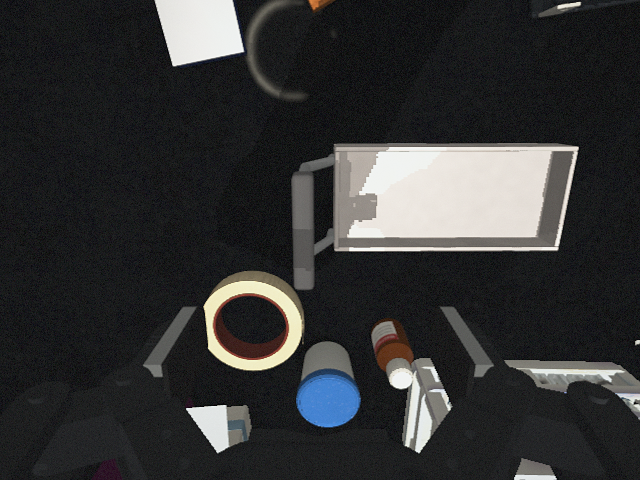

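The wrist view shows the tray handle at (303,231), within 3 mm of the prediction. The tray, cup and bottle stand clear of the fingers' way. I'll descend and grip.

Request:
move_arm --plan '[{"dx":0.0,"dy":-0.009,"dz":0.03,"turn":0.006},{"dx":0.0,"dy":-0.009,"dz":0.06,"turn":0.006},{"dx":0.0,"dy":-0.009,"dz":0.09,"turn":0.006},{"dx":0.0,"dy":-0.009,"dz":0.11,"turn":0.006},{"dx":0.0,"dy":-0.009,"dz":0.124,"turn":0.006},{"dx":0.0,"dy":-0.009,"dz":0.124,"turn":0.006},{"dx":0.0,"dy":-0.009,"dz":0.124,"turn":0.006}]'

```text
time: 3.2
ee_pos: [0.5491, -0.3045, 0.2815]
tool_rot: [-0.01, 1.0, -0.0, 0.0]
ft_force: [-0.7, -0.1, -0.4]
opening: 0.085
finger_force: 0.0
```

Request:
move_arm --plan '[{"dx":0,"dy":0,"dz":0,"turn":0},{"dx":0,"dy":0,"dz":0,"turn":0},{"dx":0,"dy":0,"dz":0,"turn":0},{"dx":0,"dy":0,"dz":0,"turn":0},{"dx":0,"dy":0,"dz":0,"turn":0},{"dx":0,"dy":0,"dz":0,"turn":0},{"dx":0,"dy":0,"dz":0,"turn":0},{"dx":0,"dy":0,"dz":0,"turn":0},{"dx":0,"dy":0,"dz":0,"turn":0},{"dx":0,"dy":0,"dz":0,"turn":0}]' --jaw 0 --grip_force 40

```text
time: 4.2
ee_pos: [0.5487, -0.3047, 0.281]
tool_rot: [-0.01, 1.0, 0.0, 0.0]
ft_force: [-2.2, 2.0, 5.1]
opening: 0.0134
finger_force: 41.7
```

```bash
python3 -c "
from h import *
go((.570,-.302,.28,91.1))"
```

```text
t 4.2 p [ 0.5487 -0.3047  0.281 ] ang 91.11 z [ 0.  0. -1.] q7 2.08
(0.57, -0.302, 0.28, 91.1) -> [-0.0213  0.0023  0.001 ] turn 0.0002
```

```bash
python3 -c "
from h import *
go((.5787,-.177,.281,91.05),(.5743,.066,.281,91.05))"
```

```text
t 4.2 p [ 0.5487 -0.3047  0.281 ] ang 91.11 z [ 0.  0. -1.] q7 2.08
(0.5787, -0.177, 0.281, 91.05) -> [-0.0325  0.1271 -0.    ] turn 0.0011
(0.5743, 0.066, 0.281, 91.05) -> [-0.0328  0.3701 -0.    ] turn 0.0011
```

Request:
move_arm --plan '[{"dx":-0.002,"dy":0.008,"dz":0,"turn":0},{"dx":-0.005,"dy":0.02,"dz":0,"turn":0},{"dx":-0.009,"dy":0.035,"dz":0,"turn":0},{"dx":-0.013,"dy":0.05,"dz":0,"turn":0},{"dx":-0.017,"dy":0.065,"dz":0,"turn":0},{"dx":-0.021,"dy":0.08,"dz":0,"turn":0},{"dx":-0.025,"dy":0.095,"dz":0,"turn":0},{"dx":-0.028,"dy":0.11,"dz":0,"turn":0},{"dx":-0.031,"dy":0.12,"dz":0,"turn":0},{"dx":-0.0325,"dy":0.127,"dz":0,"turn":0.001}]'

```text
time: 5.2
ee_pos: [0.579, -0.1768, 0.281]
tool_rot: [-0.009, 1.0, -0.0, 0.0]
ft_force: [-1.1, -5.1, 5.0]
opening: 0.0133
finger_force: 41.6
```

```bash
python3 -c "
from h import *
snap('top','t1')
go((.5787,-.177,.281,91.05),(.5743,.066,.281,91.05))
import cv2
a=cv2.imread('pics/t1.png')[212:312,222:420]
cv2.imwrite('pics/c1.png',cv2.resize(a,None,fx=4,fy=4,interpolation=2))"
```

```text
t 5.25 p [ 0.5793 -0.1758  0.281 ] ang 91.1 z [ 0.001 -0.    -1.   ] q7 1.87
(0.5787, -0.177, 0.281, 91.05) -> [ 0.0006 -0.0012  0.    ] turn 0.0009
(0.5743, 0.066, 0.281, 91.05) -> [ 3.000e-04  2.419e-01 -1.000e-04] turn 0.0009
```

View pics/c1.png

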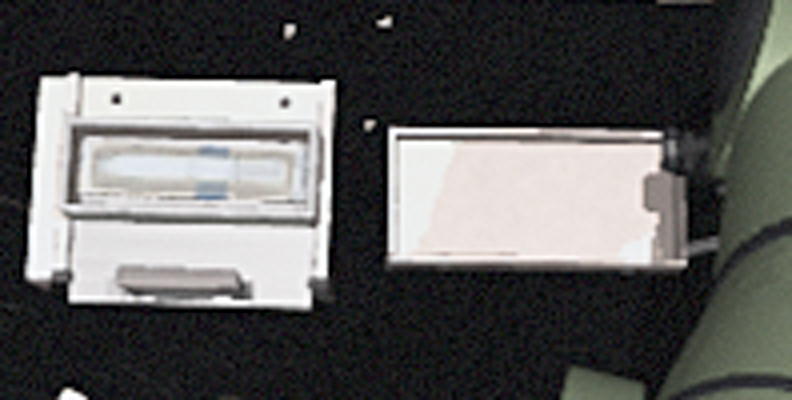

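The tray's leading end spans rows 128–268 at column 390 of the crop and faces the dispenser. I'll check its lateral alignment in numbers.

```bash
python3 -c "
from h import *
f=lambda a,b:atz('t1',222+(a+.5)/4-.5,212+(b+.5)/4-.5,.034)
A,B=f(390,128),f(389,268);m=(A+B)/2;print(A,B,np.linalg.norm(A-B),m,'axis x',.5715-.018*(m[1]-.193))
for p in [(330,82,.051),(309,308,.053)]: print(p)"
```

```text
[0.61987135 0.06052775 0.034     ] [0.51901739 0.05688212 0.034     ] 0.1009198274814766 [0.56944437 0.05870494 0.034     ] axis x 0.5739173111581651
(330, 82, 0.051)
(309, 308, 0.053)
```

Request:
move_arm --plan '[{"dx":0,"dy":0.012,"dz":0,"turn":0},{"dx":0,"dy":0.03,"dz":0,"turn":0},{"dx":0,"dy":0.05,"dz":0,"turn":0},{"dx":0,"dy":0.07,"dz":0,"turn":0},{"dx":0,"dy":0.09,"dz":0,"turn":0},{"dx":0,"dy":0.11,"dz":0,"turn":0},{"dx":0,"dy":0.13,"dz":0,"turn":0},{"dx":0,"dy":0.15,"dz":0,"turn":0},{"dx":0,"dy":0.17,"dz":0,"turn":0},{"dx":0,"dy":0.185,"dz":0,"turn":0}]'

```text
time: 6.25
ee_pos: [0.5755, 0.0085, 0.281]
tool_rot: [-0.009, 1.0, -0.0, 0.0]
ft_force: [0.7, -6.4, 5.2]
opening: 0.0136
finger_force: 41.6
```

Request:
move_arm --plan '[{"dx":0,"dy":0.01,"dz":0,"turn":0},{"dx":0,"dy":0.02,"dz":0,"turn":0},{"dx":0,"dy":0.03,"dz":0,"turn":0},{"dx":0,"dy":0.038,"dz":0,"turn":0},{"dx":0,"dy":0.043,"dz":0,"turn":0},{"dx":0,"dy":0.047,"dz":0,"turn":0},{"dx":0,"dy":0.05,"dz":0,"turn":0},{"dx":0,"dy":0.05,"dz":0,"turn":0},{"dx":0,"dy":0.05,"dz":0,"turn":0}]'

```text
time: 7.15
ee_pos: [0.5746, 0.0578, 0.281]
tool_rot: [-0.009, 1.0, -0.0, 0.0]
ft_force: [-0.2, -3.2, 6.2]
opening: 0.0131
finger_force: 41.7
```

Request:
move_arm --plan '[{"dx":0,"dy":0.002,"dz":0,"turn":0},{"dx":0,"dy":0.004,"dz":0,"turn":0},{"dx":0,"dy":0.006,"dz":0,"turn":0},{"dx":0,"dy":0.007,"dz":0,"turn":0},{"dx":0,"dy":0.008,"dz":0,"turn":0},{"dx":0,"dy":0.008,"dz":0,"turn":0}]'

```text
time: 7.75
ee_pos: [0.5745, 0.0653, 0.281]
tool_rot: [-0.009, 1.0, -0.0, 0.0]
ft_force: [-1.5, -5.8, 7.2]
opening: 0.0129
finger_force: 41.7
```

Request:
move_arm --plan '[{"dx":0,"dy":0.001,"dz":0,"turn":0},{"dx":0,"dy":0.002,"dz":0,"turn":0},{"dx":0,"dy":0.002,"dz":0,"turn":0}]'

```text
time: 8.05
ee_pos: [0.5744, 0.0664, 0.281]
tool_rot: [-0.008, 1.0, -0.001, 0.0]
ft_force: [-0.2, -11.8, 6.8]
opening: 0.0131
finger_force: 41.8
```

Request:
move_arm --plan '[{"dx":0,"dy":0.001,"dz":0,"turn":0},{"dx":0,"dy":0.002,"dz":0,"turn":0},{"dx":0,"dy":0.002,"dz":0,"turn":0}]'

```text
time: 8.35
ee_pos: [0.5742, 0.0668, 0.281]
tool_rot: [-0.008, 1.0, -0.002, -0.0]
ft_force: [-1.8, -21.7, 9.5]
opening: 0.0133
finger_force: 42.3
```

Request:
move_arm --plan '[{"dx":0,"dy":-0.002,"dz":0,"turn":0},{"dx":0,"dy":-0.003,"dz":0,"turn":0}]'

```text
time: 8.55
ee_pos: [0.5742, 0.0661, 0.281]
tool_rot: [-0.009, 1.0, -0.0, -0.0]
ft_force: [-2.5, -2.6, 8.5]
opening: 0.0136
finger_force: 42.1
```

Request:
move_arm --plan '[{"dx":0,"dy":0,"dz":0,"turn":0},{"dx":0,"dy":0,"dz":0,"turn":0},{"dx":0,"dy":0,"dz":0,"turn":0},{"dx":0,"dy":0,"dz":0,"turn":0},{"dx":0,"dy":0,"dz":0,"turn":0},{"dx":0,"dy":0,"dz":0,"turn":0}]' --jaw 0.4

```text
time: 9.15
ee_pos: [0.5743, 0.0669, 0.2807]
tool_rot: [-0.009, 1.0, 0.0, -0.0]
ft_force: [0.3, -0.6, -0.2]
opening: 0.0343
finger_force: 0.0
```

Request:
move_arm --plan '[{"dx":0,"dy":0,"dz":-0.02,"turn":0},{"dx":0,"dy":0,"dz":-0.05,"turn":0},{"dx":0,"dy":0,"dz":-0.085,"turn":0},{"dx":0,"dy":0,"dz":-0.12,"turn":0},{"dx":0,"dy":0,"dz":-0.12,"turn":0},{"dx":0,"dy":0,"dz":-0.12,"turn":0}]'

```text
time: 9.75
ee_pos: [0.5743, 0.0668, 0.4011]
tool_rot: [-0.009, 1.0, 0.0, 0.001]
ft_force: [-1.0, -0.2, -0.2]
opening: 0.0343
finger_force: 0.0
```

```bash
python3 -c "
from h import *
go((.4935,.1924,.40,181.03))"
```

```text
t 9.75 p [0.5743 0.0668 0.4011] ang 91.04 z [ 0.001  0.    -1.   ] q7 1.45
(0.4935, 0.1924, 0.4, 181.03) -> [0.0785 0.127  0.0011] turn -1.5706
```

Request:
move_arm --plan '[{"dx":0.02,"dy":0.03,"dz":0,"turn":-0.14},{"dx":0.04,"dy":0.06,"dz":0,"turn":-0.28},{"dx":0.06,"dy":0.09,"dz":0,"turn":-0.42},{"dx":0.0785,"dy":0.127,"dz":0,"turn":-0.56},{"dx":0.0785,"dy":0.127,"dz":0,"turn":-0.7},{"dx":0.0785,"dy":0.127,"dz":0,"turn":-0.84},{"dx":0.0785,"dy":0.127,"dz":0,"turn":-0.98},{"dx":0.0785,"dy":0.127,"dz":0,"turn":-1.12},{"dx":0.0785,"dy":0.127,"dz":0,"turn":-1.26},{"dx":0.0785,"dy":0.127,"dz":0,"turn":-1.4}]' --jaw 0.47

```text
time: 10.75
ee_pos: [0.4933, 0.1923, 0.3994]
tool_rot: [-0.653, 0.757, 0.0, -0.001]
ft_force: [0.7, -0.9, -0.2]
opening: 0.0403
finger_force: 0.0
```

Request:
move_arm --plan '[{"dx":0,"dy":0,"dz":0,"turn":-0.1},{"dx":0,"dy":0,"dz":0,"turn":-0.17},{"dx":0,"dy":0,"dz":0,"turn":-0.17},{"dx":0,"dy":0,"dz":0,"turn":-0.17}]'

```text
time: 11.15
ee_pos: [0.4937, 0.1916, 0.3998]
tool_rot: [0.712, -0.702, -0.001, 0.001]
ft_force: [-0.8, 0.4, -0.9]
opening: 0.04
finger_force: 0.0
```

```bash
python3 -c "
from h import *
snap('wrist','w3');
go((.4935,.1924,.28,181.03))
y=.018
for o in ([-.071,.04,.134],[-.071,-.04,.134],[-.085,-.04,.134],[-.085,.04,.134],[-.032,-.086,.107],[-.032,.086,.107]):
  print(proj('w3',[.5715+o[0]-y*o[1],.1938+o[1]+y*o[0],o[2]]))
"
```

```text
t 11.2 p [0.4936 0.1918 0.4   ] ang -179.18 z [-0.001 -0.    -1.   ] q7 2.51
(0.4935, 0.1924, 0.28, 181.03) -> [-0.0006 -0.      0.12  ] turn -0.0037
[[306.48231834 296.20877629]]
[[304.75765792 178.53001541]]
[[327.59955272 178.42783617]]
[[327.16006501 296.10872093]]
[[244.25469435 100.29569372]]
[[258.16525801 333.64316897]]
```

View pics/w3.png

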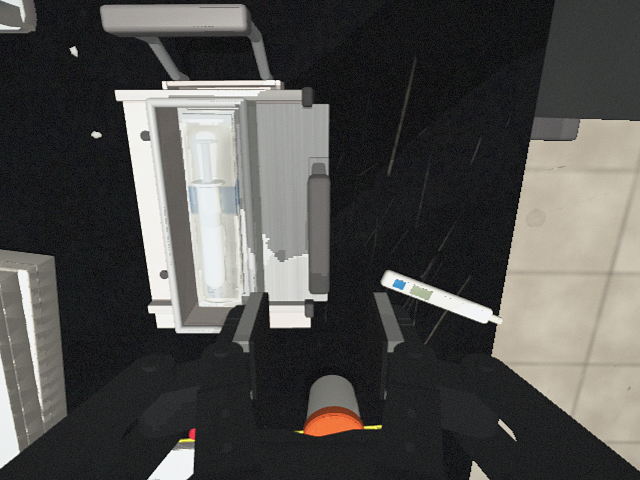

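The bar's top face spans (308–330, 175–294), within about 1 mm of the prediction. The throat holds the packs, and the tray handle at (175,20) is against the dispenser's entrance. Joint 7 is at its limit, so I'll use the half-turned grasp instead.

Request:
move_arm --plan '[{"dx":0,"dy":0,"dz":0,"turn":0.14},{"dx":0,"dy":0,"dz":0,"turn":0.28},{"dx":0,"dy":0,"dz":0,"turn":0.42},{"dx":0,"dy":0,"dz":0,"turn":0.56},{"dx":0,"dy":0,"dz":0,"turn":0.7},{"dx":0,"dy":0,"dz":0,"turn":0.84},{"dx":0,"dy":0,"dz":0,"turn":0.98},{"dx":0,"dy":0,"dz":0,"turn":1.12},{"dx":0,"dy":0,"dz":0,"turn":1.26},{"dx":0,"dy":0,"dz":0,"turn":1.4}]'

```text
time: 12.2
ee_pos: [0.4934, 0.1926, 0.4006]
tool_rot: [-0.09, 0.996, -0.0, 0.0]
ft_force: [0.3, 0.1, -0.9]
opening: 0.0401
finger_force: 0.0
```

Request:
move_arm --plan '[{"dx":0,"dy":0,"dz":0,"turn":0.14},{"dx":0,"dy":0,"dz":0,"turn":0.28},{"dx":0,"dy":0,"dz":0,"turn":0.42},{"dx":0,"dy":0,"dz":0,"turn":0.56},{"dx":0,"dy":0,"dz":0,"turn":0.7},{"dx":0,"dy":0,"dz":0,"turn":0.84},{"dx":0,"dy":0,"dz":0,"turn":0.98},{"dx":0,"dy":0,"dz":0,"turn":1.12},{"dx":0,"dy":0,"dz":0,"turn":1.26},{"dx":0,"dy":0,"dz":0,"turn":1.4}]'

```text
time: 13.2
ee_pos: [0.4934, 0.1926, 0.4008]
tool_rot: [0.572, 0.82, 0.0, 0.0]
ft_force: [1.5, 0.2, 0.1]
opening: 0.0399
finger_force: 0.0
```

Request:
move_arm --plan '[{"dx":0,"dy":0,"dz":0,"turn":0.14},{"dx":0,"dy":0,"dz":0,"turn":0.28},{"dx":0,"dy":0,"dz":0,"turn":0.338},{"dx":0,"dy":0,"dz":0,"turn":0.338},{"dx":0,"dy":0,"dz":0,"turn":0.338}]'

```text
time: 13.7
ee_pos: [0.4934, 0.1926, 0.4008]
tool_rot: [0.699, 0.715, 0.0, 0.0]
ft_force: [0.2, 0.4, 0.1]
opening: 0.0398
finger_force: 0.0
```

```bash
python3 -c "
from h import *
go((.4925,.1924,.28,1.03))"
```

```text
t 13.7 p [0.4934 0.1926 0.4008] ang 1.3 z [ 0. -0. -1.] q7 -0.3
(0.4925, 0.1924, 0.28, 1.03) -> [-0.0002 -0.0009  0.1208] turn 0.0048
```

Request:
move_arm --plan '[{"dx":0,"dy":-0.001,"dz":0.03,"turn":0.005},{"dx":0,"dy":-0.001,"dz":0.055,"turn":0.005},{"dx":0,"dy":-0.001,"dz":0.075,"turn":0.005},{"dx":0,"dy":-0.001,"dz":0.09,"turn":0.005},{"dx":0,"dy":-0.001,"dz":0.105,"turn":0.005},{"dx":0,"dy":-0.001,"dz":0.115,"turn":0.005},{"dx":0,"dy":-0.001,"dz":0.12,"turn":0.005},{"dx":0,"dy":-0.001,"dz":0.12,"turn":0.005}]'

```text
time: 14.5
ee_pos: [0.4925, 0.1923, 0.2805]
tool_rot: [0.701, 0.713, -0.0, -0.0]
ft_force: [1.1, -0.5, 0.7]
opening: 0.0397
finger_force: 0.0
```

Request:
move_arm --plan '[{"dx":0,"dy":0,"dz":0,"turn":0},{"dx":0,"dy":0,"dz":0,"turn":0},{"dx":0,"dy":0,"dz":0,"turn":0},{"dx":0,"dy":0,"dz":0,"turn":0},{"dx":0,"dy":0,"dz":0,"turn":0},{"dx":0,"dy":0,"dz":0,"turn":0},{"dx":0,"dy":0,"dz":0,"turn":0}]' --jaw 0 --grip_force 40

```text
time: 15.2
ee_pos: [0.4927, 0.1924, 0.2814]
tool_rot: [0.701, 0.713, 0.001, 0.0]
ft_force: [-1.4, -1.1, 7.0]
opening: 0.0134
finger_force: 40.0
```

```bash
python3 -c "
from h import *
go((.4925-.072,.1924-.0013,.28,1.03))"
```

```text
t 15.2 p [0.4927 0.1924 0.2814] ang 0.91 z [ 0.001  0.001 -1.   ] q7 -0.24
(0.4205, 0.1911, 0.28, 1.03) -> [-0.0001 -0.0722  0.0013] turn -0.0021
```

Request:
move_arm --plan '[{"dx":0,"dy":-0.006,"dz":0,"turn":0},{"dx":0,"dy":-0.016,"dz":0,"turn":0},{"dx":0,"dy":-0.026,"dz":0,"turn":0},{"dx":0,"dy":-0.036,"dz":0,"turn":0},{"dx":0,"dy":-0.046,"dz":0,"turn":0},{"dx":0,"dy":-0.056,"dz":0,"turn":0},{"dx":0,"dy":-0.064,"dz":0,"turn":0},{"dx":0,"dy":-0.069,"dz":0,"turn":0},{"dx":0,"dy":-0.071,"dz":0,"turn":0},{"dx":0,"dy":-0.072,"dz":0,"turn":0}]'

```text
time: 16.2
ee_pos: [0.4215, 0.1912, 0.2814]
tool_rot: [0.702, 0.713, 0.002, 0.001]
ft_force: [16.1, -0.5, -7.0]
opening: 0.0134
finger_force: 39.1
```

Request:
move_arm --plan '[{"dx":0,"dy":-0.001,"dz":0,"turn":0},{"dx":0,"dy":-0.002,"dz":0,"turn":0},{"dx":0,"dy":-0.002,"dz":0,"turn":0}]'

```text
time: 16.5
ee_pos: [0.4208, 0.1912, 0.2814]
tool_rot: [0.702, 0.712, 0.003, 0.002]
ft_force: [25.5, -1.6, -16.4]
opening: 0.0135
finger_force: 39.8
```

The gate is against its end stop: 71.9 mm of travel, force rising. I'll check that the packs dropped before closing.

```bash
python3 -c "
from h import *
snap('top','t2');snap('scene','s2');snap('wrist','w4')
import cv2
a=cv2.resize(cv2.imread('pics/t2.png')[200:310,210:340],None,fx=3,fy=3,interpolation=2)
b=cv2.resize(cv2.imread('pics/s2.png')[175:285,195:325],None,fx=3,fy=3,interpolation=2)
cv2.imwrite('pics/c2.png',cv2.hconcat([a,b]))"
```

```text
(no output)
```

View pics/c2.png

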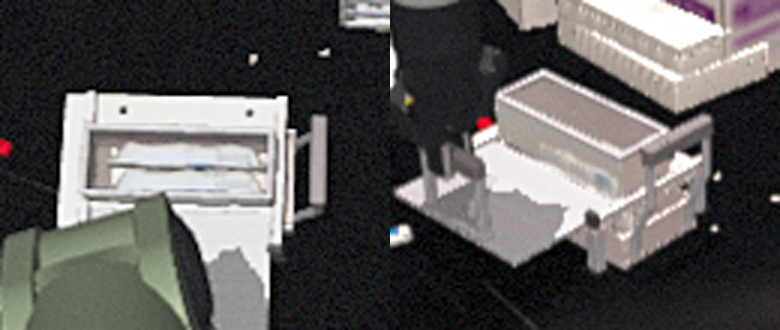

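The gate is out, and both packs show as two strips deep below the throat, in the tray. I'll push the gate shut while watching the force.

Request:
move_arm --plan '[{"dx":0,"dy":0.005,"dz":0,"turn":0},{"dx":0,"dy":0.012,"dz":0,"turn":0},{"dx":0,"dy":0.02,"dz":0,"turn":0},{"dx":0,"dy":0.026,"dz":0,"turn":0},{"dx":0,"dy":0.032,"dz":0,"turn":0}]'

```text
time: 17.15
ee_pos: [0.4505, 0.1918, 0.2813]
tool_rot: [0.701, 0.713, 0.0, -0.0]
ft_force: [-3.8, -0.2, 14.0]
opening: 0.0133
finger_force: 44.4
```

Request:
move_arm --plan '[{"dx":0,"dy":0.007,"dz":0,"turn":0},{"dx":0,"dy":0.014,"dz":0,"turn":0},{"dx":0,"dy":0.021,"dz":0,"turn":0},{"dx":0,"dy":0.028,"dz":0,"turn":0},{"dx":0,"dy":0.034,"dz":0,"turn":0}]'

```text
time: 17.65
ee_pos: [0.4845, 0.1922, 0.2813]
tool_rot: [0.701, 0.713, 0.0, -0.0]
ft_force: [-3.0, -0.9, 13.9]
opening: 0.0131
finger_force: 44.2
```

Request:
move_arm --plan '[{"dx":0,"dy":0.004,"dz":0,"turn":0},{"dx":0,"dy":0.007,"dz":0,"turn":0},{"dx":0,"dy":0.008,"dz":0,"turn":0},{"dx":0,"dy":0.008,"dz":0,"turn":0}]'

```text
time: 18.05
ee_pos: [0.4925, 0.1924, 0.2814]
tool_rot: [0.701, 0.713, 0.001, 0.0]
ft_force: [-0.9, -0.2, 10.4]
opening: 0.0138
finger_force: 43.9
```

Request:
move_arm --plan '[{"dx":0,"dy":0.001,"dz":0,"turn":0},{"dx":0,"dy":0.002,"dz":0,"turn":0},{"dx":0,"dy":0.002,"dz":0,"turn":0}]'

```text
time: 18.35
ee_pos: [0.4943, 0.1924, 0.2813]
tool_rot: [0.701, 0.713, 0.0, -0.0]
ft_force: [-3.4, -0.7, 12.5]
opening: 0.0134
finger_force: 44.2
```

Request:
move_arm --plan '[{"dx":0,"dy":0.001,"dz":0,"turn":0},{"dx":0,"dy":0.002,"dz":0,"turn":0},{"dx":0,"dy":0.002,"dz":0,"turn":0}]'

```text
time: 18.65
ee_pos: [0.495, 0.1925, 0.2813]
tool_rot: [0.701, 0.713, -0.001, -0.001]
ft_force: [-16.6, -1.0, 25.3]
opening: 0.0135
finger_force: 46.1
```

Request:
move_arm --plan '[{"dx":0,"dy":0.001,"dz":0,"turn":0},{"dx":0,"dy":0.001,"dz":0,"turn":0}]'

```text
time: 18.85
ee_pos: [0.4954, 0.1925, 0.2813]
tool_rot: [0.701, 0.713, -0.002, -0.002]
ft_force: [-24.0, -1.7, 32.4]
opening: 0.0131
finger_force: 47.0
```

Request:
move_arm --plan '[{"dx":0,"dy":-0.001,"dz":0,"turn":0},{"dx":0,"dy":-0.002,"dz":0,"turn":0}]'

```text
time: 19.05
ee_pos: [0.4946, 0.1924, 0.2813]
tool_rot: [0.701, 0.713, -0.0, -0.001]
ft_force: [-4.6, -0.9, 13.9]
opening: 0.0136
finger_force: 44.4
```

Request:
move_arm --plan '[{"dx":0,"dy":0,"dz":0,"turn":0},{"dx":0,"dy":0,"dz":0,"turn":0},{"dx":0,"dy":0,"dz":0,"turn":0},{"dx":0,"dy":0,"dz":0,"turn":0},{"dx":0,"dy":0,"dz":0,"turn":0},{"dx":0,"dy":0,"dz":0,"turn":0}]' --jaw 0.47

```text
time: 19.65
ee_pos: [0.4955, 0.1924, 0.2806]
tool_rot: [0.701, 0.713, -0.0, 0.0]
ft_force: [0.8, -0.3, 0.5]
opening: 0.0396
finger_force: 0.0
```

Request:
move_arm --plan '[{"dx":0,"dy":0,"dz":-0.02,"turn":0},{"dx":0,"dy":0,"dz":-0.05,"turn":0},{"dx":0,"dy":0,"dz":-0.09,"turn":0},{"dx":0,"dy":0,"dz":-0.13,"turn":0},{"dx":0,"dy":-0.05,"dz":-0.13,"turn":0},{"dx":0,"dy":-0.05,"dz":-0.13,"turn":0},{"dx":0,"dy":-0.05,"dz":-0.13,"turn":0}]'

```text
time: 20.35
ee_pos: [0.4449, 0.1917, 0.4111]
tool_rot: [0.701, 0.713, 0.0, -0.0]
ft_force: [-1.0, 0.2, 0.1]
opening: 0.0398
finger_force: 0.0
```

```bash
python3 -c "
from h import *
snap('top','t3');snap('scene','s3');snap('wrist','w5')
import cv2
a=cv2.resize(cv2.imread('pics/t3.png')[205:305,215:335],None,fx=3.3,fy=3.3,interpolation=2)
b=cv2.resize(cv2.imread('pics/s3.png')[175:275,195:315],None,fx=3.3,fy=3.3,interpolation=2)
w=cv2.imread('pics/w5.png')[:, :]
w=cv2.resize(w,(352,264))
o=np.zeros((600,792,3),np.uint8);o[:330,:396]=a;o[:330,396:]=b;o[332:596,:352]=w
cv2.imwrite('pics/c3.png',o)
print(arm.get_state()['time'])"
```

```text
20.5
```

View pics/c3.png

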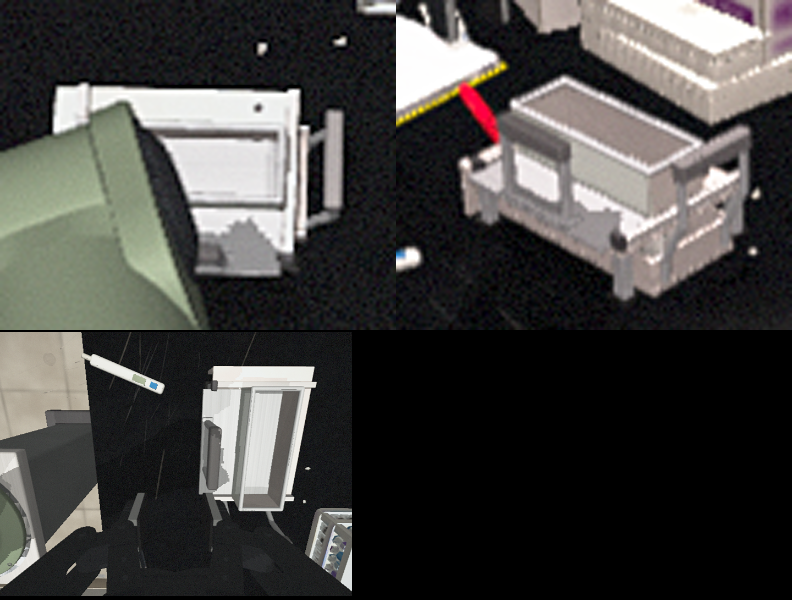

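The throat is empty, with the gate plate seen as its floor. The gate bar is back at the shut position, and the tray handle is at about (335,160) in the left crop. I'll check that handle position in numbers.

```bash
python3 -c "
from h import *
for a,b in ((328,112),(343,112),(327,209),(342,209)): print(atz('t3',215+(a+.5)/3.3-.5,205+(b+.5)/3.3-.5,.134).round(4))
"
```

```text
[0.6116 0.0731 0.134 ]
[0.6121 0.061  0.134 ]
[0.5327 0.0703 0.134 ]
[0.5332 0.0584 0.134 ]
```

```bash
python3 -c "
from h import *
print(sign_off())"
```

```text
the job is handed in; nothing more can be done
None
```

The job is handed in: the tray is against the end wall, both packs dropped into it, and the gate is shut again, finished at about 20.5 s of the 56 s allowed; the final pictures agree, but no verdict came back.

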